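# Set the vial feed wheel back one notch

### The arm

A 6-joint arm with a two-finger parallel gripper is mounted at the origin on the work surface. World frame = base frame: x ahead of the robot, y to its left, z up, the work surface at z = 0. Lengths are in m, angles in rad, forces in N, time in s.
With the tool pointing down it reaches from about 0.275 to 0.725 m from the base axis. Payload 15.9 kg.
Tool frame: the origin (TCP) lies on the mounting face of the last link; the fingertips stand 173 mm ahead of it and the grasp point (between the pads) lies 155 mm ahead of it; z points along the fingers, x is the direction in which the jaws open and shut, and the axes are right-handed (so a half turn about z gives the same grasp; the last joint's range is limited). The gripper opens to 85 mm and grips with 20 to 120 N. Pads are 22 mm wide; open, the fingers measure 114 mm over their backs; the gripper's body (76 mm by 85 mm) begins 54 mm behind the grasp point. The pads swing forward as they close: fully open they stand 13 mm farther back than shut.
Start: joints at [1.213, 0.213, -0.034, 1.323, 0, 1.571], TCP at [0.175, 0.468, 0.405] pointing down, gripper open.
Joint ranges: [-2.98, 2.98], [-0.74, 1.72], [-1.14, 1.35], [-2.1, 2.04], [-1.57, 1.44], [-3.14, 3.14]. Speed limits (rad/s): [1.89, 1.89, 2.39, 2.57, 3.14, 3.14].

### API

Orientations are given as a unit quaternion [x, y, z, w].
In Python, from workcell import robot gives the robot as it stands. The module is installed in compiled form; this text tells all that it offers.
- The arm moves only by the tool drive_tool, never from a script. Its argument "motion" is a list of rows, each a list of 2 entries, a list of its own where there are three numbers: the shift along the tool's x, y, z in mm, then the turn about the tool's z in rad. A call has exactly 5 rows; each row is the pose to reach, as a shift and turn from the pose commanded when the call began, along the tool's axes at that moment; what a row does not reach only later rows make up. A row lasts 1/12 s, in which the tool goes at most 41.7 mm and 7.16 degrees, less where a joint would pass 70% of its speed; a pose out of reach is approached as far as the arm can. A call with a gripper value outside its range is refused whole. "grip" is the opening, from 0 (shut) to 1 (fully open), set as the call begins (left out, the last holds). The fingers move at their own pace and stop on an object; the grip force is fixed at half the most. Time passes only in rows, so rows that repeat a pose let the fingers close, or fill a call up. It gives the time, the measured TCP pose, the force and the opening at its end, in the units of the state.
- robot.get_state(): the state, without advancing time (a new reading comes with each control period).
- robot.capture(name): name is "scene" or "top" or "wrist"; returns (picture, depth): 480x640x3 uint8, red, green, blue; 480x640 float32, m along the optical axis (not along the pixel's ray), 0 where there is no reading.
- robot.camera_params(name): a dict with "vfov" (degrees; the focal length in pixels is half the picture's height over the tangent of half this angle, whatever the lens; pixels are square), "cx", "cy" (the principal point, pixels), "world_from_camera" (4x4, takes a point from camera to world coordinates). Camera axes: x right, y down, z forward; pixel columns grow to the right and rows downward; lengths in m; the calibration is good to about 2 mm. A picture is of the moment at which its call begins: read the wrist's pose just before it. camera_params takes no time and is no camera call; for the wrist camera it gives the pose at the moment of the call.
- robot.finish_job(): hands the job in, once; it reports no verdict.
The state is a dict: "time_s": time; "joints": joint angles; "joint_vel": joint speeds; "joint_efforts": joint torques, N m; "eef_pos": TCP position; "orientation": TCP orientation; "wrist_force": force on the tool from outside, world axes, zero at the start; "ft_torque": the same for the moment, N m; "opening": opening from 0.0 (shut) to 1.0 (fully open).
Only numpy, scipy, OpenCV 4.12 (cv2) and the standard library are available. Lean on these libraries where they do the work, as an engineer would, in place of code of your own. Each camera call takes 0.05 s, during which the arm holds its last target.

### The job

The vial feed wheel has gone one notch too far. Using only a fingertip, lift the red pawl and tip it right back so that it stays open, push the wheel backward (clockwise seen from above) by one notch, no further, then tip the pawl forward so that it drops fully into the gap between the teeth. Do not force the wheel against the pawl or push it hard, do not pinch or pick up anything, and leave the loose glassware and tools around it where they are.

Things in the scene. Friction and masses are not known exactly. Their poses are not given: they have to be found in the camera images.
- feeder: Vial feed wheel unit, fixed to the bench. Origin: on the bench surface under the wheel's centre; z up. White round base, 224 mm across, carries an aluminium wheel of 250 mm diameter turning about the unit's z. The red pawl is on the unit's -y side; a blue reading head (50 x 34 mm, top 90 mm above the bench) stands outside the wheel, 155 mm from the axis on the +y side.
- wheel_center (a point): Centre of the wheel's deck (upper face), 47 mm above the bench. On the deck, from the centre out: capped vials fixed in the wheel at 66 mm radius (22 mm diameter, tops 83 mm above the bench), four blue pegs at 97 mm radius, twelve dark steel ratchet teeth 30 deg apart at 118 mm radius (13 radial by 26 wide, tops 62 mm above the bench).
- pawl_hinge (a point): Point on the pawl's pivot, fixed to the unit at (-58, -118, 72) mm in the feeder's frame. The pivot axis is parallel to the feeder's y. A steel bracket (34 mm along x) carries it on the outer (-y) side, 14 to 26 mm from this point, top 82 mm above the bench; the inner side is free.
- pawl_knob (a point): Centre of the red 16 mm ball ending the pawl's thumb stalk (9 mm thick, 55 mm from pivot to ball centre). Pawl down: the stalk stands up from the pivot, leaning 15 deg to the feeder's +x, ball centre 125 mm above the bench. Pushing the stalk to the feeder's -x lifts the pawl. Thrown back: the stalk lies nearly level, pointing to the feeder's -x, ball top about 90 mm above the bench.
- pawl_nose (a point): Middle of the lower end of the pawl's nose (16 x 12 mm). Pawl down: the arm (12 wide, 10 thick, 66 mm long) runs level from the pivot to the feeder's +x, top 77 mm above the bench; the nose hangs from its end between two teeth, its lower end 50 mm above the bench. Thrown back: the arm stands upright over the pivot, to about 138 mm; pushing it to the feeder's +x tips the pawl down.
- pawl (a joint): Pawl angle, rad. 0 = down, engaged between two teeth; 1.66 = thrown fully back against its stop. It weighs 80 g, turns easily and is over-centre: let go below about 0.6 it falls down by itself, above about 1.0 it falls back and stays there. About 0.2 means that its nose stands on top of a tooth and is not engaged.
- wheel (a joint): Wheel angle, rad, growing counter-clockwise seen from above. Starts near 0, where the pawl is centred in a gap. One notch is 0.524 (30 deg): one notch backward (clockwise) is -0.524; the pawl fits into the gap within about 0.08 either side. About 0.12 N m of friction; it stays where it is left. The engaged pawl blocks backward turning.
- peg0 (a point): Centre of the top of a blue push peg, 10 mm diameter, 52 mm tall from the wheel deck, top 99 mm above the bench, 97 mm from the wheel's axis; at wheel angle 0 it lies at 45 deg counter-clockwise from the feeder's x axis. It turns with the wheel.
- peg1 (a point): Centre of the top of a blue push peg, 10 mm diameter, 52 mm tall from the wheel deck, top 99 mm above the bench, 97 mm from the wheel's axis; at wheel angle 0 it lies at 135 deg counter-clockwise from the feeder's x axis. It turns with the wheel.
- peg2 (a point): Centre of the top of a blue push peg, 10 mm diameter, 52 mm tall from the wheel deck, top 99 mm above the bench, 97 mm from the wheel's axis; at wheel angle 0 it lies at 225 deg counter-clockwise from the feeder's x axis. It turns with the wheel.
- peg3 (a point): Centre of the top of a blue push peg, 10 mm diameter, 52 mm tall from the wheel deck, top 99 mm above the bench, 97 mm from the wheel's axis; at wheel angle 0 it lies at 315 deg counter-clockwise from the feeder's x axis. It turns with the wheel.
- vial_a: loose glass vial, 24 mm diameter, 48 tall, aluminium cap. Origin: centre of its underside. Leave it alone.
- vial_b: loose glass vial, 24 mm diameter, 48 tall, blue cap. Origin: centre of its underside. Leave it alone.
- vial_c: loose glass vial, 24 mm diameter, 48 tall, aluminium cap. Origin: centre of its underside. Leave it alone.
- jar: loose white sample jar with navy cap, 44 mm diameter, 100 tall. Origin: centre of its underside. Leave it alone.
- flask: loose glass bottle with white cap, 64 mm diameter, 130 tall. Origin: centre of its underside. Leave it alone.
- bowl: loose steel bowl, 150 mm across, 70 high. Origin: centre of its underside. Leave it alone.
- petri: loose glass dish with lid, 90 mm diameter, 14 high. Origin: centre of its underside. Leave it alone.
- tweezers: loose steel tweezers, 120 mm long, 7 high, lying flat. Origin: centre of its underside. Leave it alone.

How it is judged:
By the outcome, as a careful person would: the job done as asked, in the order asked, and still so for the second after the job is handed in, with the robot touching nothing.
It also fails if it takes over 62 s, if anything falls off the work surface, if the arm or the gripper's body presses on something with over 40 N, if the wrist force passes 120 N, or if a joint passes its speed limit or range.

## Working session

There is one attempt and no reset: what is moved stays moved. The work goes in short steps, Python scripts to look and compute and a tool call to move; the robot and the scene stay as the last step left them, time stands still between calls to the robot, and variables do not carry over. Pictures are saved under pics/ and viewed, and the job is handed in when it is done.

Besides the shell and the picture viewer there is one more tool, called after "Emit:" as a command line: name --argument value ..., lists and objects as JSON in quotes. drive_tool: Moves the arm, as the interface text tells. Its arguments: {"type":"object","properties":{"motion":{"type":"array","items":{"type":"array"}},"grip":{"type":"number"}},"required":["motion"]}

```bash
mkdir -p pics
cat > h.py <<'E'
import numpy as np, cv2
from workcell import robot
from scipy.spatial.transform import Rotation as R
def cam(n):
    p=robot.camera_params(n); img,d=robot.capture(n); np.savez('%s.npz'%n,img=img,d=d,T=p['world_from_camera'],v=p['vfov'],cx=p['cx'],cy=p['cy'])
    return img,d
def load(n):
    z=np.load('%s.npz'%n); f=240/np.tan(np.radians(float(z['v']))/2); return z['img'],z['d'],z['T'],f,float(z['cx']),float(z['cy'])
def cloud(n):
    img,d,T,f,cx,cy=load(n); v,u=np.mgrid[0:480,0:640]
    P=np.stack([(u-cx)/f*d,(v-cy)/f*d,d],-1)@T[:3,:3].T+T[:3,3]; P[d==0]=np.nan
    return img,P
E
python3 - <<'E'
from h import *
print(robot.get_state())
for n in ['scene','top','wrist']:
    i,d=cam(n); cv2.imwrite('pics/%s0.png'%n,i[:,:,::-1])
    p=robot.camera_params(n);print(n,p['vfov'],p['cx'],p['cy'],np.round(p['world_from_camera'],3).tolist())
E
```

```text
{'time_s': 0.0, 'joints': array([ 1.21299417e+00,  2.13345403e-01, -3.50786883e-02,  1.32349596e+00,
       -7.63403706e-06,  1.57080393e+00]), 'joint_vel': array([ 0.00141168,  0.00135596,  0.00085846, -0.00245955, -0.00024434,
        0.00057592]), 'joint_efforts': array([ 5.06647892e-03, -6.86137104e+01,  4.87123132e+01,  1.71274866e-02,
        1.88849763e-04,  3.08019210e-07]), 'eef_pos': array([0.17505521, 0.46818954, 0.40421365]), 'orientation': array([ 8.21651728e-01,  5.69989580e-01, -4.59478781e-04,  3.23396637e-04]), 'wrist_force': array([ 0.41869014,  0.79450194, -0.13897006]), 'ft_torque': array([ 0.04397122,  0.00396427, -0.01600511]), 'opening': 1.0031859236716338}
scene 55.66093006259611 311.77854224590016 239.85931359762193 [[-0.305, 0.82, -0.485, 1.059], [0.952, 0.266, -0.149, 0.117], [0.007, -0.507, -0.862, 0.975], [0.0, 0.0, 0.0, 1.0]]
top 52.78870976841139 324.4995916896847 236.51589728973278 [[0.002, -0.999, 0.05, 0.507], [-1.0, -0.003, -0.013, -0.009], [0.013, -0.05, -0.999, 1.109], [0.0, 0.0, 0.0, 1.0]]
wrist 64.57754750902586 319.9752066939716 240.87092694261287 [[0.35, 0.904, 0.245, 0.112], [0.937, -0.338, -0.093, 0.491], [-0.001, 0.262, -0.965, 0.374], [0.0, 0.0, 0.0, 1.0]]
```

View pics/scene0.png

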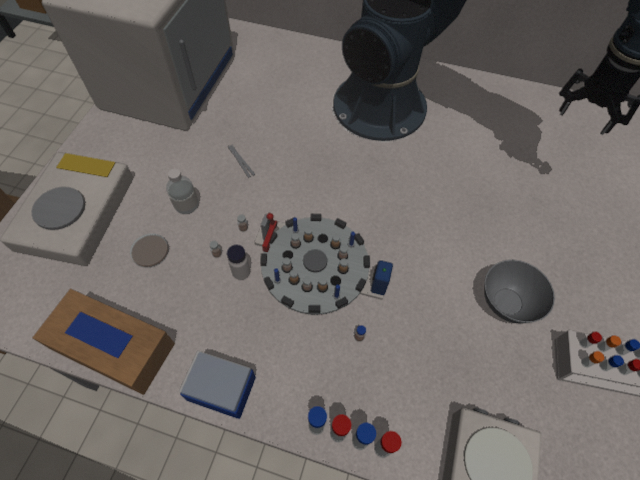

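View pics/top0.png

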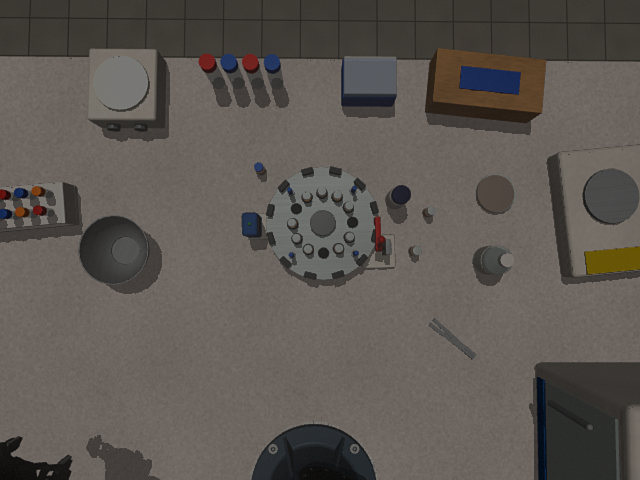

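The top view shows the wheel at about (323,223), the pawl at its right (378,235), the reading head at left (251,225), and the jar and vials right of the pawl.

Run:
```python
from h import *
from scipy.optimize import least_squares
img,P=cloud('top')
c=cv2.resize(img[140:300,230:440],None,fx=3.8,fy=3.7,interpolation=cv2.INTER_CUBIC)
cv2.imwrite('pics/topcrop.png',c[:,:,::-1])
i2=np.load('scene.npz')['img'];c=cv2.resize(i2[190:350,190:400],None,fx=3.8,fy=3.7,interpolation=cv2.INTER_CUBIC)
cv2.imwrite('pics/scenecrop.png',c[:,:,::-1])
# blue/ red blobs
hsv=cv2.cvtColor(img,cv2.COLOR_RGB2HSV)
for nm,m in [('blue',(hsv[...,0]>100)&(hsv[...,0]<130)&(hsv[...,1]>120)),('red',((hsv[...,0]<8)|(hsv[...,0]>172))&(hsv[...,1]>120))]:
    m=m.astype(np.uint8); m[:140]=0;m[300:]=0;m[:,:230]=0;m[:,440:]=0
    n,l,s,ce=cv2.connectedComponentsWithStats(m)
    for k in range(1,n):
        q=P[l==k]; top=q[q[:,2]>np.nanmax(q[:,2])-0.008]
        print(nm,s[k,4],ce[k].round(1),top.mean(0).round(4),np.nanmax(q[:,2]).round(4))
# wheel deck points z 40..54 
Q=P[140:310,240:400].reshape(-1,3)
m=(Q[:,2]>.055)&(Q[:,2]<.066); t=Q[m]
c0=P[223,323]; print('centre pix',c0)
r=np.hypot(*(t[:,:2]-c0[:2]).T); t=t[(r>.105)&(r<.13)]
f=least_squares(lambda p: np.hypot(t[:,0]-p[0],t[:,1]-p[1])-p[2],[*c0[:2],.118],loss='soft_l1',f_scale=.003); print(f.x,len(t),t[:,2].mean())
a=np.degrees(np.arctan2(t[:,1]-f.x[1],t[:,0]-f.x[0]))
print('12fold phase deg',np.degrees(np.angle(np.exp(1j*np.radians(a)*12).mean()))/12)
```

```text
blue 54 [258.3 166.6] [0.7146 0.1235 0.0486] 0.053
blue 11 [354.1 187.6] [ 0.6611 -0.0845  0.0985] 0.1009
blue 13 [288.8 189.5] [0.6566 0.0526 0.0989] 0.1015
blue 265 [249.  223.1] [0.5861 0.1365 0.0901] 0.0949
blue 14 [355.7 252.5] [ 0.5244 -0.0875  0.0987] 0.103
blue 14 [290.7 254.5] [0.5201 0.048  0.0988] 0.1007
red 213 [378.2 234.4] [ 0.5513 -0.1366  0.1316] 0.1356
centre pix [ 0.58919321 -0.01959622  0.0609376 ]
[ 0.59084411 -0.01738272  0.1175746 ] 836 0.06171494328761525
12fold phase deg -13.43719046538041
```

View pics/topcrop.png

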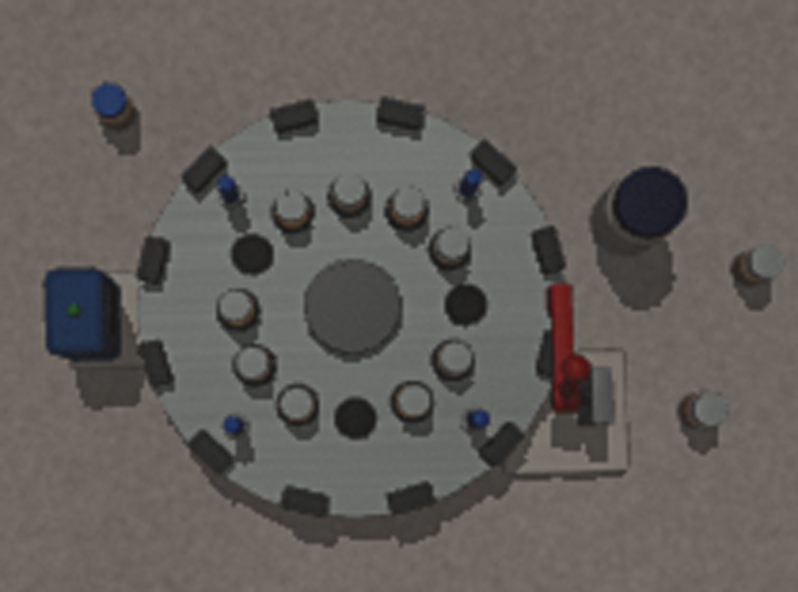

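View pics/scenecrop.png

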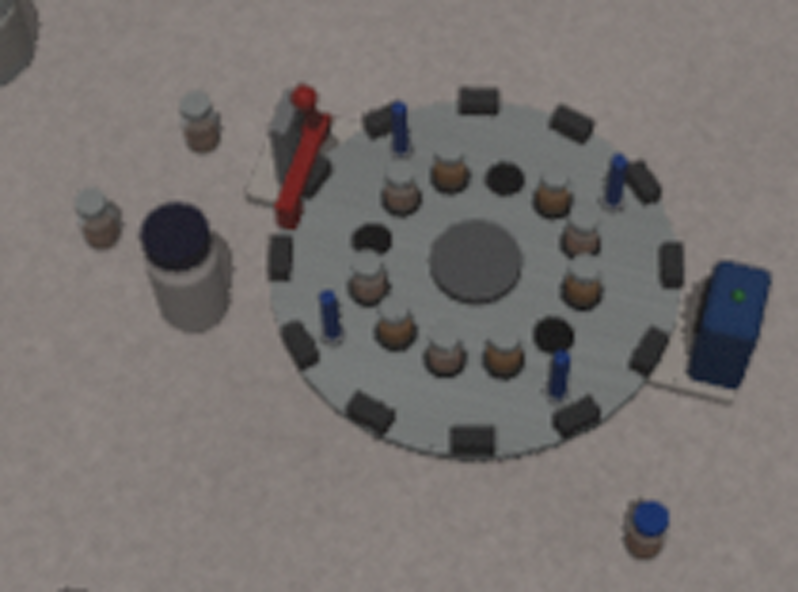

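```bash
cat >> h.py <<'E'
C=np.array([.5907,-.0176]); YAW=0.029; TIP=.173
def f2w(x,y): c,s=np.cos(YAW),np.sin(YAW); return C+np.array([c*x-s*y,s*x+c*y])/1000
def w2f(p):
    c,s=np.cos(YAW),np.sin(YAW); d=(np.array(p)[:2]-C)*1000; return np.array([c*d[0]+s*d[1],-s*d[0]+c*d[1]])
def st():
    s=robot.get_state(); Rm=R.from_quat(s['orientation']).as_matrix()
    yaw=np.degrees(np.arctan2(Rm[1,0],Rm[0,0])-YAW)
    print('t',round(s['time_s'],2),'feeder xy',w2f(s['eef_pos']).round(1),'tipz',round((s['eef_pos'][2]-TIP)*1000,1),'toolx deg in feeder',yaw.round(2),'F',s['wrist_force'].round(2),'open',round(s['opening'],2))
    return s,Rm,yaw
def go(x,y,tz,yawdeg=90):
    s,Rm,yaw=st()
    t=np.array([*f2w(x,y),tz/1000+TIP]); d=Rm.T@(t-s['eef_pos'])*1000
    turn=-np.radians((yawdeg-yaw+180)%360-180)
    print('shift',d.round(1),'turn',turn.round(3))
E
python3 -c "
from h import *
go(-18,-118,230)"
```

```text
t 0.15 feeder xy [-401.4  497.7] tipz 231.3 toolx deg in feeder 67.84 F [-0.38 -0.07 -0.36] open 1.0
shift [-425.6  587.3    1.7] turn -0.387
```

Emit:
drive_tool --motion '[[[-23,32,0],-0.1],[[-47,65,0],-0.2],[[-70,97,0],-0.3],[[-94,130,0],-0.387],[[-117,162,0],-0.387]]' --grip 0

```text
time_s: 0.57
eef_pos: [0.2863, 0.3002, 0.4046]
orientation: [0.694, 0.72, -0.0, 0.0]
wrist_force: [1.2, 0.2, 0.0]
opening: 0.301
```

```bash
python3 -c "
from h import *
go(-18,-118,230)"
```

```text
t 0.57 feeder xy [-295.1  326.5] tipz 231.6 toolx deg in feeder 90.39 F [1.17 0.21 0.03] open 0.3
shift [-446.4  274.1    1.6] turn 0.007
```

Emit:
drive_tool --motion '[[[-30,18,0],0],[[-60,37,0],0],[[-90,55,0],0],[[-120,74,0],0],[[-149,91,0],0]]'

```text
time_s: 0.98
eef_pos: [0.3818, 0.1539, 0.4047]
orientation: [0.697, 0.717, 0.0, 0.0]
wrist_force: [1.2, 1.1, -0.2]
opening: 0.001
```

Emit:
drive_tool --motion '[[[-30,18,0],0],[[-60,37,0],0],[[-90,55,0],0],[[-120,74,0],0],[[-149,91,0],0]]'

```text
time_s: 1.4
eef_pos: [0.4772, 0.0075, 0.4046]
orientation: [0.697, 0.717, -0.0, -0.0]
wrist_force: [0.9, 0.7, -0.9]
opening: 0.003
```

```bash
python3 -c "
from h import *
go(-18,-118,230)"
```

```text
t 1.4 feeder xy [-112.7   28.4] tipz 231.6 toolx deg in feeder 89.99 F [ 0.91  0.73 -0.91] open 0.0
shift [-146.4   94.8    1.6] turn -0.0
```

Emit:
drive_tool --motion '[[[-36,24,0],0],[[-73,47,0],0],[[-110,71,0],0],[[-146,95,0],0],[[-146,95,0],0]]'

```text
time_s: 1.82
eef_pos: [0.5778, -0.1383, 0.4031]
orientation: [0.698, 0.716, -0.001, -0.0]
wrist_force: [0.8, -1.6, -0.9]
opening: -0.0
```

Run:
```python
from h import *
go(-18,-118,108)
for n in ['scene','wrist']:
    i,d=cam(n); cv2.imwrite('pics/%s1.png'%n,i[:,:,::-1])
i=load('scene')[0]
c=cv2.resize(i[150:350,150:410],None,fx=3,fy=3,interpolation=cv2.INTER_CUBIC); cv2.imwrite('pics/sc1.png',c[:,:,::-1])
```

```text
t 1.82 feeder xy [ -16.4 -120.3] tipz 230.1 toolx deg in feeder 89.82 F [ 0.79 -1.57 -0.94] open -0.0
shift [  2.4  -1.5 122.1] turn -0.003
```

View pics/sc1.png

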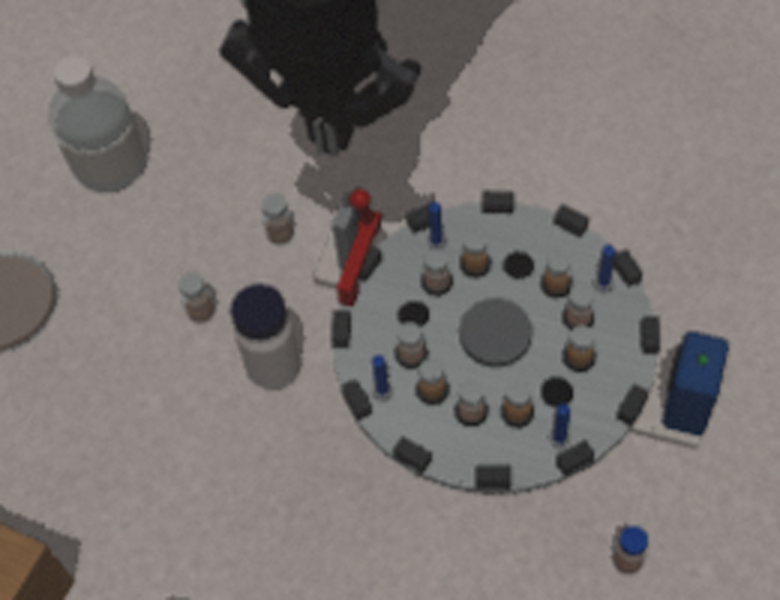

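View pics/wrist1.png

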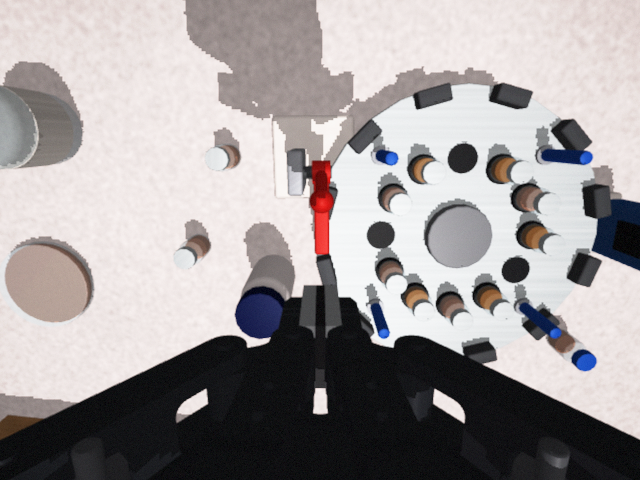

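Run:
```python
from h import *
s,Rm,y=st()
for n in ['scene','wrist']:
    img,P=cloud(n)
    L=(P-s['eef_pos'])@Rm*1000   # tool coords
    m=(abs(L[...,0])<120)&(abs(L[...,1])<60)&(L[...,2]>20)&(L[...,2]<200)
    q=L[m]
    print(n,len(q),'zmax',np.percentile(q[:,2],[95,99,99.9]))
    for a in range(60,195,10):
        w=q[(q[:,2]>=a)&(q[:,2]<a+10)]
        if len(w)>5: print(a,len(w),'x',w[:,0].min().round(0),w[:,0].max().round(0),'y',w[:,1].min().round(0),w[:,1].max().round(0))
```

```text
t 1.92 feeder xy [ -17.7 -117.4] tipz 230.5 toolx deg in feeder 89.87 F [-0.19  0.66 -0.8 ] open -0.0
scene 1696 zmax [148.65217193 164.1883699  170.00707636]
60 121 x -47.0 42.0 y -5.0 23.0
70 223 x -64.0 56.0 y -11.0 22.0
80 235 x -65.0 57.0 y -12.0 21.0
90 151 x -60.0 55.0 y 1.0 20.0
100 135 x -54.0 45.0 y -11.0 19.0
110 144 x -46.0 36.0 y -11.0 16.0
120 109 x -40.0 28.0 y -11.0 16.0
130 35 x -18.0 11.0 y 6.0 14.0
140 39 x -18.0 10.0 y -1.0 14.0
150 45 x -18.0 9.0 y -5.0 14.0
160 32 x -18.0 9.0 y -2.0 13.0
wrist 71314 zmax [131.0277911  158.07376089 167.16306898]
70 5527 x -22.0 16.0 y -21.0 -13.0
80 18635 x -63.0 57.0 y -20.0 -2.0
90 18258 x -64.0 58.0 y -18.0 7.0
100 11085 x -54.0 49.0 y -18.0 9.0
110 9221 x -47.0 41.0 y -16.0 9.0
120 4853 x -39.0 34.0 y -14.0 13.0
130 1416 x -24.0 18.0 y -14.0 12.0
140 901 x -16.0 11.0 y -12.0 -6.0
150 870 x -17.0 11.0 y -11.0 -6.0
160 548 x -16.0 11.0 y -11.0 -6.0
```

Emit:
drive_tool --motion '[[[0,4,25],0],[[0,4,55],0],[[0,4,85],0],[[0,4,112],0],[[0,4,122],0]]'

```text
time_s: 2.33
eef_pos: [0.578, -0.1322, 0.2793]
orientation: [0.696, 0.718, -0.001, -0.002]
wrist_force: [-1.9, -0.5, 0.2]
opening: 0.004
```

Run:
```python
from h import *
go(-95,-118,105)
i,d=cam('scene')
c=cv2.resize(i[150:350,150:410],None,fx=3,fy=3,interpolation=cv2.INTER_CUBIC); cv2.imwrite('pics/sc2.png',c[:,:,::-1])
```

```text
t 2.33 feeder xy [ -16.  -114.2] tipz 106.3 toolx deg in feeder 90.07 F [-1.88 -0.48  0.16] open 0.0
shift [ -3.7 -79.    1.7] turn 0.001
```

View pics/sc2.png

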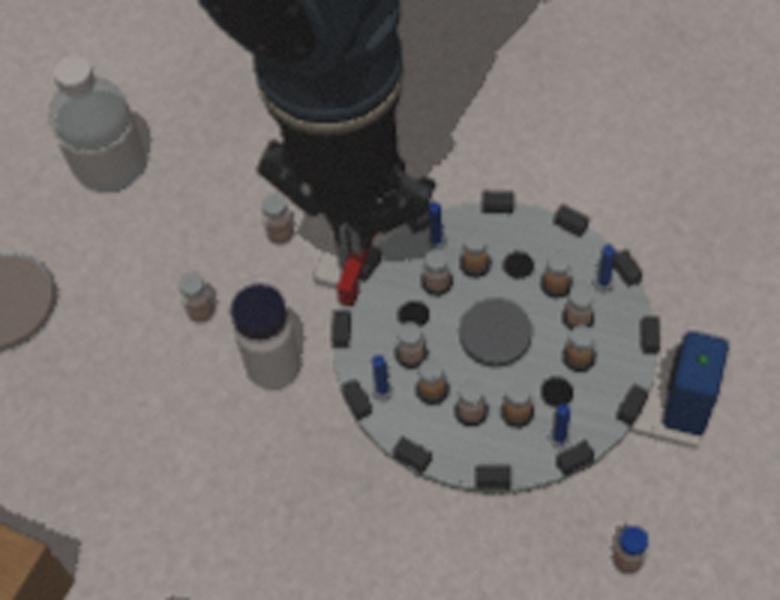

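Emit:
drive_tool --motion '[[[-2,-6,0],0],[[-3,-12,0],0],[[-3,-18,0],0],[[-3,-24,0],0],[[-3,-30,0],0]]'

```text
time_s: 2.8
eef_pos: [0.5493, -0.1376, 0.2838]
orientation: [0.697, 0.717, 0.0, 0.001]
wrist_force: [0.1, 0.3, -0.0]
opening: -0.007
```

Emit:
drive_tool --motion '[[[0,-6,0],0],[[0,-12,0],0],[[0,-18,0],0],[[0,-24,1],0],[[0,-30,3],0]]'

```text
time_s: 3.22
eef_pos: [0.5192, -0.1384, 0.2798]
orientation: [0.697, 0.717, 0.0, 0.0]
wrist_force: [-0.3, 0.4, -0.1]
opening: 0.001
```

Run:
```python
from h import *
go(-95,-118,102)
i,d=cam('scene')
c=cv2.resize(i[150:350,150:410],None,fx=3,fy=3,interpolation=cv2.INTER_CUBIC); cv2.imwrite('pics/sc3.png',c[:,:,::-1])
```

```text
t 3.22 feeder xy [ -74.9 -118.7] tipz 106.8 toolx deg in feeder 90.01 F [-0.32  0.43 -0.12] open 0.0
shift [  0.7 -20.1   4.8] turn 0.0
```

View pics/sc3.png

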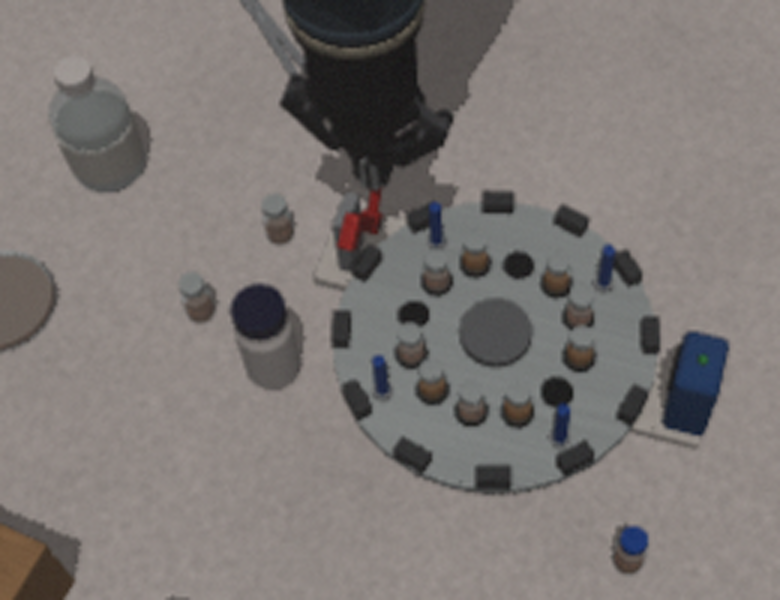

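Emit:
drive_tool --motion '[[[0,-6,1],0],[[0,-12,2],0],[[0,-17,3],0],[[0,-22,5],0],[[0,-22,5],0]]'

```text
time_s: 3.68
eef_pos: [0.4969, -0.139, 0.2743]
orientation: [0.697, 0.717, -0.0, -0.0]
wrist_force: [-0.4, 0.2, 0.6]
opening: 0.0
```

Emit:
drive_tool --motion '[[[0,0,-10],0],[[0,0,-30],0],[[0,0,-60],0],[[0,0,-90],0],[[0,0,-110],0]]'

```text
time_s: 4.1
eef_pos: [0.4981, -0.139, 0.3883]
orientation: [0.697, 0.717, 0.001, 0.001]
wrist_force: [1.3, -0.2, -0.3]
opening: -0.002
```

Run:
```python
from h import *
go(-100,40,200,90)
i,d=cam('scene')
c=cv2.resize(i[150:350,150:410],None,fx=3,fy=3,interpolation=cv2.INTER_CUBIC); cv2.imwrite('pics/sc4.png',c[:,:,::-1])
```

```text
t 4.1 feeder xy [ -96.1 -118.7] tipz 215.3 toolx deg in feeder 90.02 F [ 1.3  -0.23 -0.28] open -0.0
shift [158.7  -3.9  15.1] turn 0.0
```

View pics/sc4.png

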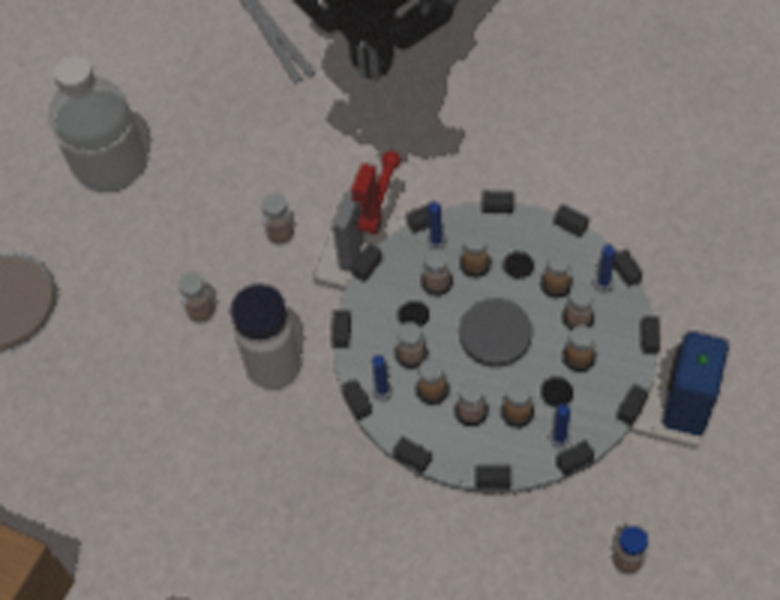

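Run:
```python
from h import *
print(robot.get_state()['joints'].round(3))
go(-88,49.5,150,135)
```

```text
[-0.272  0.248 -0.023  1.293  0.    -0.301]
t 4.15 feeder xy [ -95.6 -118.8] tipz 218.2 toolx deg in feeder 90.02 F [-0.92  0.3   3.84] open -0.0
shift [168.5   7.2  67.9] turn -0.785
```

Emit:
drive_tool --motion '[[[33,1,0],-0.12],[[66,3,0],-0.24],[[100,4,10],-0.36],[[134,6,30],-0.48],[[168,7,50],-0.6]]'

```text
time_s: 4.57
eef_pos: [0.5002, 0.0307, 0.3352]
orientation: [0.451, 0.892, 0.001, 0.001]
wrist_force: [1.1, 0.2, 0.2]
opening: -0.001
```

Run:
```python
from h import *
go(-88,49.5,88,135)
```

```text
t 4.57 feeder xy [-89.1  50.9] tipz 162.2 toolx deg in feeder 124.71 F [1.1  0.21 0.22] open -0.0
shift [-1.7 -0.1 74.2] turn -0.18
```

Emit:
drive_tool --motion '[[[-1,0,15],-0.1],[[-1,0,30],-0.18],[[-1,0,45],-0.18],[[-1,0,58],-0.18],[[-1,0,65],-0.18]]'

```text
time_s: 4.98
eef_pos: [0.5004, 0.0285, 0.2688]
orientation: [0.372, 0.928, -0.0, -0.0]
wrist_force: [0.0, 0.3, -0.5]
opening: 0.001
```

Run:
```python
from h import *
cam('scene')
go(-88,49.5,88,135)
i=load('scene')[0]
c=cv2.resize(i[150:350,150:410],None,fx=3,fy=3,interpolation=cv2.INTER_CUBIC); cv2.imwrite('pics/sc5.png',c[:,:,::-1])
```

```text
t 5.03 feeder xy [-89.1  48.6] tipz 95.2 toolx deg in feeder 134.71 F [-1.3  -0.63 -1.16] open 0.0
shift [-0.2  1.4  7.2] turn -0.005
```

View pics/sc5.png

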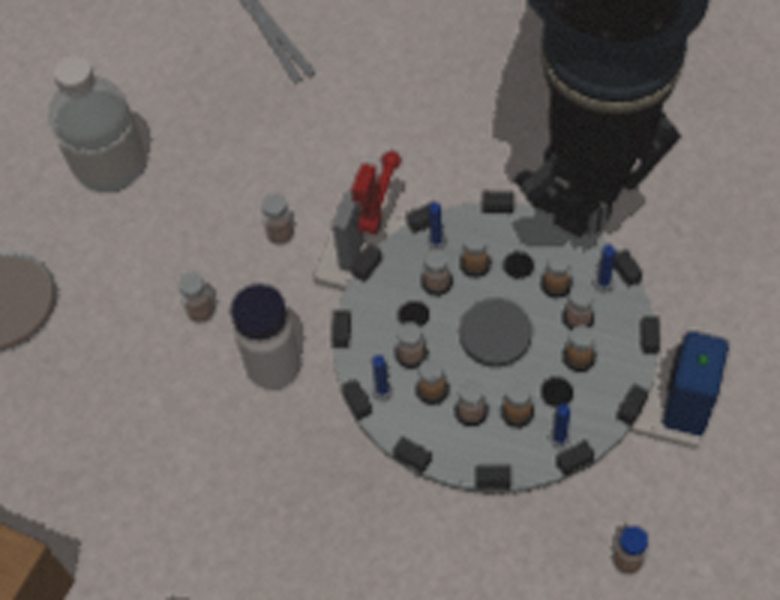

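```bash
cat >> h.py <<'E'
def pegpose(phi,b,tz):
    a=np.radians(phi); x,y=97*np.array([np.cos(a),np.sin(a)])+b*np.array([-np.sin(a),np.cos(a)]); return x,y,tz,phi
E
python3 - <<'E'
from h import *
go(*pegpose(135,16.5,88))
for p in (131,127,123,119,115,111,108,105): print(p); go(*pegpose(p,16.5,88))
E
```

```text
t 5.03 feeder xy [-89.1  48.6] tipz 95.2 toolx deg in feeder 134.71 F [-1.3  -0.63 -1.16] open 0.0
shift [-0.4 12.2  7.2] turn -0.005
131
t 5.03 feeder xy [-89.1  48.6] tipz 95.2 toolx deg in feeder 134.71 F [-1.3  -0.63 -1.16] open 0.0
shift [ 0.6 19.   7.1] turn 0.065
127
t 5.03 feeder xy [-89.1  48.6] tipz 95.2 toolx deg in feeder 134.71 F [-1.3  -0.63 -1.16] open 0.0
shift [ 1.1 25.8  7.1] turn 0.135
123
t 5.03 feeder xy [-89.1  48.6] tipz 95.2 toolx deg in feeder 134.71 F [-1.3  -0.63 -1.16] open 0.0
shift [ 1.1 32.7  7.1] turn 0.204
119
t 5.03 feeder xy [-89.1  48.6] tipz 95.2 toolx deg in feeder 134.71 F [-1.3  -0.63 -1.16] open 0.0
shift [ 0.6 39.5  7.1] turn 0.274
115
t 5.03 feeder xy [-89.1  48.6] tipz 95.2 toolx deg in feeder 134.71 F [-1.3  -0.63 -1.16] open 0.0
shift [-0.4 46.3  7.1] turn 0.344
111
t 5.03 feeder xy [-89.1  48.6] tipz 95.2 toolx deg in feeder 134.71 F [-1.3  -0.63 -1.16] open 0.0
shift [-1.8 53.1  7.1] turn 0.414
108
t 5.03 feeder xy [-89.1  48.6] tipz 95.2 toolx deg in feeder 134.71 F [-1.3  -0.63 -1.16] open 0.0
shift [-3.2 58.   7.1] turn 0.466
105
t 5.03 feeder xy [-89.1  48.6] tipz 95.2 toolx deg in feeder 134.71 F [-1.3  -0.63 -1.16] open 0.0
shift [-4.8 62.9  7.1] turn 0.519
```

Emit:
drive_tool --motion '[[[0,1,5],0],[[0,4,7],0],[[0,8,7],0],[[0,12,7],0],[[0.3,15,7],0.03]]'

```text
time_s: 5.45
eef_pos: [0.5112, 0.0397, 0.2632]
orientation: [0.385, 0.923, 0.0, 0.0]
wrist_force: [-1.1, -1.0, 1.3]
opening: 0.001
```

Run:
```python
from h import *
for p in (127,123,119,115): go(*pegpose(p,16.5,88))
i,d=cam('scene')
c=cv2.resize(i[190:310,280:440],None,fx=5,fy=5,interpolation=cv2.INTER_CUBIC); cv2.imwrite('pics/sc6.png',c[:,:,::-1])
```

```text
t 5.45 feeder xy [-77.8  59.6] tipz 90.2 toolx deg in feeder 133.01 F [-1.08 -1.03  1.26] open 0.0
shift [ 1.5 10.   2.2] turn 0.105
t 5.45 feeder xy [-77.8  59.6] tipz 90.2 toolx deg in feeder 133.01 F [-1.08 -1.03  1.26] open 0.0
shift [ 1.7 16.9  2.2] turn 0.175
t 5.45 feeder xy [-77.8  59.6] tipz 90.2 toolx deg in feeder 133.01 F [-1.08 -1.03  1.26] open 0.0
shift [ 1.4 23.7  2.2] turn 0.245
t 5.45 feeder xy [-77.8  59.6] tipz 90.2 toolx deg in feeder 133.01 F [-1.08 -1.03  1.26] open 0.0
shift [ 0.7 30.5  2.2] turn 0.314
```

View pics/sc6.png

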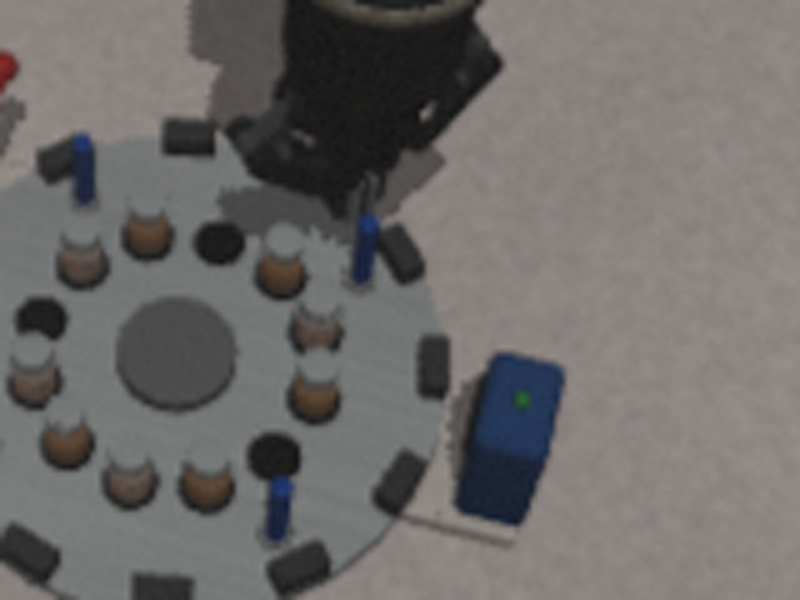

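Emit:
drive_tool --motion '[[[0.5,5,2],0.05],[[1,10,2],0.105],[[1.5,15,2],0.155],[[1.5,19,2],0.2],[[1.4,23,2],0.24]]'

```text
time_s: 5.92
eef_pos: [0.5264, 0.0568, 0.2611]
orientation: [0.494, 0.869, -0.0, 0.0]
wrist_force: [0.3, -1.4, -1.1]
opening: -0.002
```

```bash
cat >> h.py <<'E'
def wheel(n='top'):
    cam(n); img,P=cloud(n); hsv=cv2.cvtColor(img,cv2.COLOR_RGB2HSV)
    m=((hsv[...,0]>100)&(hsv[...,0]<130)&(hsv[...,1]>120)&(P[...,2]>.085)&(P[...,2]<.108)).astype(np.uint8)
    k,l,s,ce=cv2.connectedComponentsWithStats(m)
    for j in range(1,k):
        f=w2f(P[l==j].mean(0)); r=np.hypot(*f); a=np.degrees(np.arctan2(f[1],f[0]))
        if 85<r<110: print(n,'peg',s[j,4],'r',r.round(1),'ang',a.round(1),'rel',((a-45+45)%90-45).round(1))
    t=P.reshape(-1,3); t=t[(t[:,2]>.057)&(t[:,2]<.066)]
    f=w2f(t.T[:2].T[0]) 
    d=(t[:,:2]-C)*1000; r=np.hypot(*d.T); d=d[(r>112)&(r<124)]
    a=np.arctan2(d[:,1],d[:,0])-YAW; z=np.exp(12j*a).mean()
    print('teeth phase (0=engage, mod30)',((np.degrees(np.angle(z))/12-15+15)%30-15).round(2),abs(z).round(2),len(d))
E
python3 - <<'E'
from h import *
wheel('top'); wheel('scene')
for p in (115,111,108,105): go(*pegpose(p,16.5,88))
i=load('top')[0]
c=cv2.resize(i[140:300,230:440],None,fx=3.8,fy=3.7,interpolation=cv2.INTER_CUBIC)
cv2.imwrite('pics/t7.png',c[:,:,::-1])
E
```

```text
top peg 14 r 96.5 ang 29.3 rel -15.7
top peg 13 r 96.4 ang -60.7 rel -15.7
top peg 16 r 96.7 ang -150.6 rel -15.6
teeth phase (0=engage, mod30) 14.42 0.74 514
scene peg 15 r 96.1 ang -150.5 rel -15.5
scene peg 21 r 95.3 ang 118.3 rel -16.7
scene peg 13 r 97.4 ang -60.3 rel -15.3
scene peg 21 r 97.6 ang 28.2 rel -16.8
teeth phase (0=engage, mod30) 13.84 0.71 588
t 6.02 feeder xy [-62.   76.4] tipz 88.0 toolx deg in feeder 119.24 F [-0.21  0.44  0.28] open -0.0
shift [1.  7.5 0. ] turn 0.074
t 6.02 feeder xy [-62.   76.4] tipz 88.0 toolx deg in feeder 119.24 F [-0.21  0.44  0.28] open -0.0
shift [ 1.4 14.3  0. ] turn 0.144
t 6.02 feeder xy [-62.   76.4] tipz 88.0 toolx deg in feeder 119.24 F [-0.21  0.44  0.28] open -0.0
shift [ 1.4 19.5  0. ] turn 0.196
t 6.02 feeder xy [-62.   76.4] tipz 88.0 toolx deg in feeder 119.24 F [-0.21  0.44  0.28] open -0.0
shift [ 1.1 24.6  0. ] turn 0.248
```

View pics/t7.png

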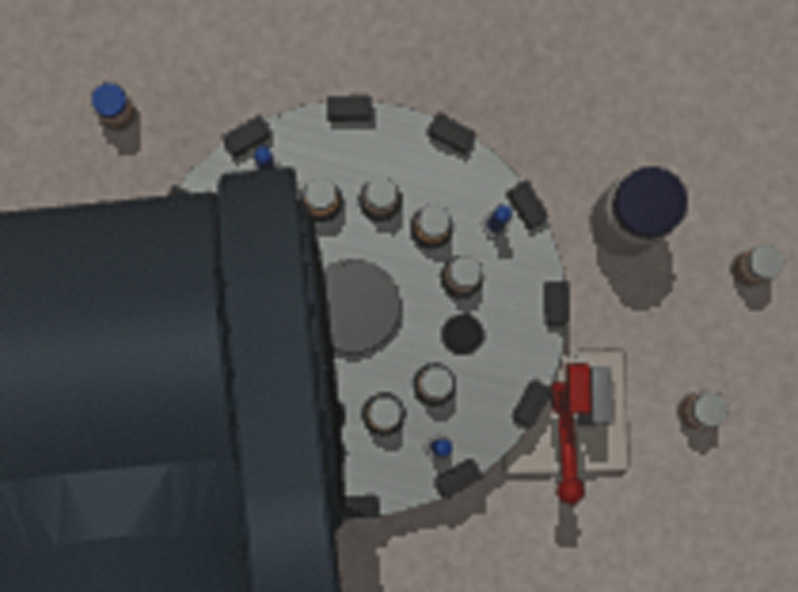

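Emit:
drive_tool --motion '[[[0.5,4,0],0.04],[[1,8,0],0.08],[[1.3,12,0],0.12],[[1.4,16,0],0.16],[[1.4,19,0],0.19]]'

```text
time_s: 6.43
eef_pos: [0.5418, 0.0675, 0.2609]
orientation: [0.574, 0.819, -0.0, 0.0]
wrist_force: [-0.9, -0.7, 0.2]
opening: -0.001
```

Run:
```python
from h import *
wheel('top')
for p in (107,106,105): go(*pegpose(p,16.5,88))
```

```text
top peg 13 r 96.9 ang 18.3 rel -26.7
top peg 13 r 96.8 ang -71.8 rel -26.8
top peg 16 r 97.0 ang -161.7 rel -26.7
teeth phase (0=engage, mod30) 3.66 0.73 496
t 6.48 feeder xy [-46.1  86.7] tipz 87.9 toolx deg in feeder 108.24 F [0.66 1.03 0.33] open -0.0
shift [ 0.5  2.3 -0.1] turn 0.022
t 6.48 feeder xy [-46.1  86.7] tipz 87.9 toolx deg in feeder 108.24 F [0.66 1.03 0.33] open -0.0
shift [ 0.8  4.  -0.1] turn 0.039
t 6.48 feeder xy [-46.1  86.7] tipz 87.9 toolx deg in feeder 108.24 F [0.66 1.03 0.33] open -0.0
shift [ 1.   5.7 -0.1] turn 0.057
```

Emit:
drive_tool --motion '[[[0.3,1.5,0],0.015],[[0.6,3,0],0.03],[[0.8,4.5,0],0.045],[[1,5.5,0],0.055],[[1,5.5,0],0.055]]'

```text
time_s: 6.9
eef_pos: [0.5466, 0.0704, 0.2607]
orientation: [0.596, 0.803, 0.0, 0.0]
wrist_force: [-0.0, 0.3, 0.0]
opening: 0.005
```

Run:
```python
from h import *
wheel('top')
go(*pegpose(105,35,88))
```

```text
top peg 15 r 96.6 ang 14.6 rel -30.4
top peg 14 r 97.1 ang -74.9 rel -29.9
top peg 14 r 96.9 ang -164.9 rel -29.9
teeth phase (0=engage, mod30) 0.26 0.73 497
t 6.95 feeder xy [-41.6  89.2] tipz 87.7 toolx deg in feeder 105.21 F [-0.5   0.74 -1.11] open 0.0
shift [  0.1 -17.9  -0.3] turn 0.004
```

Emit:
drive_tool --motion '[[[0,-3,0],0],[[0,-9,0],0],[[0,-14,0],0],[[0,-15,-20],0],[[0,-15,-50],0]]'

```text
time_s: 7.37
eef_pos: [0.5303, 0.0656, 0.3091]
orientation: [0.596, 0.803, -0.002, -0.002]
wrist_force: [0.4, 0.3, 0.8]
opening: -0.002
```

Emit:
drive_tool --motion '[[[0,0,-20],0.05],[[0,0,-45],0.1],[[0,0,-65],0.15],[[0,0,-70],0.2],[[0,0,-70],0.26]]'

```text
time_s: 7.78
eef_pos: [0.532, 0.0659, 0.3827]
orientation: [0.696, 0.718, 0.001, 0.001]
wrist_force: [0.2, -0.3, -0.5]
opening: -0.002
```

Run:
```python
from h import *
go(-85,-118,210)
```

```text
t 7.78 feeder xy [-56.3  85.2] tipz 209.7 toolx deg in feeder 90.18 F [ 0.21 -0.27 -0.51] open -0.0
shift [-203.1  -29.3   -0.4] turn 0.003
```

Emit:
drive_tool --motion '[[[-40,-6,0],0],[[-80,-12,0],0],[[-120,-18,0],0],[[-160,-26,0],0],[[-200,-32,0],0]]'

```text
time_s: 8.2
eef_pos: [0.5056, -0.1366, 0.3809]
orientation: [0.695, 0.719, 0.0, 0.0]
wrist_force: [1.2, 0.3, -0.1]
opening: 0.002
```

Run:
```python
from h import *
cam('scene')
go(-88,-118,105)
```

```text
t 8.25 feeder xy [ -89.4 -122.2] tipz 207.8 toolx deg in feeder 90.09 F [-2.65 -7.49 -1.54] open 0.0
shift [  4.5   1.4 102.8] turn 0.002
```

Emit:
drive_tool --motion '[[[2,0,10],0],[[2,0,35],0],[[2,0,65],0],[[2,0,80],0],[[2,0,85],0]]'

```text
time_s: 8.67
eef_pos: [0.5056, -0.132, 0.2929]
orientation: [0.695, 0.719, -0.001, -0.002]
wrist_force: [-0.6, 0.5, -0.3]
opening: -0.003
```

Run:
```python
from h import *
i,d=cam('scene')
go(-88,-118,105)
c=cv2.resize(i[150:350,150:410],None,fx=3,fy=3,interpolation=cv2.INTER_CUBIC); cv2.imwrite('pics/sc8.png',c[:,:,::-1])
```

```text
t 8.72 feeder xy [ -88.1 -112. ] tipz 120.5 toolx deg in feeder 90.34 F [-0.79  0.07 -1.05] open 0.0
shift [-6.   0.1 15.5] turn 0.006
```

View pics/sc8.png

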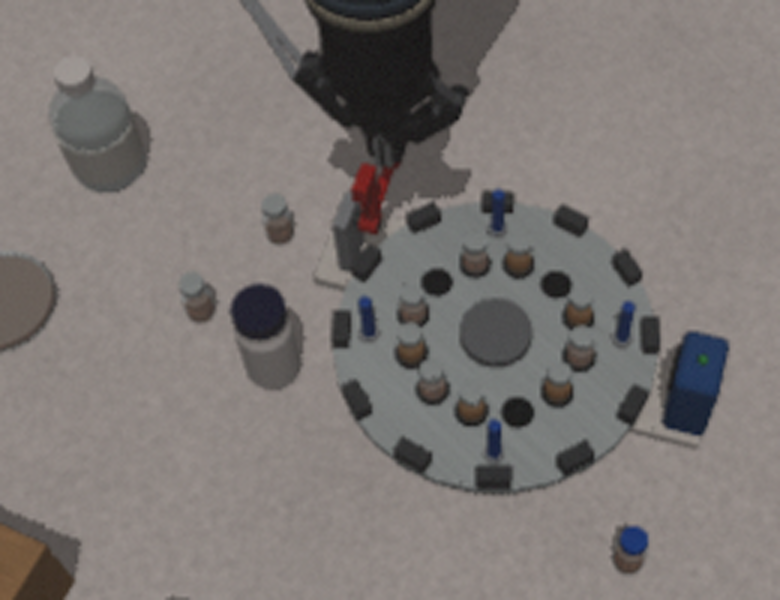

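Emit:
drive_tool --motion '[[[-3,0,5],0],[[-3,0,10],0],[[-3,0,15],0],[[-3,0,15],0],[[-3,0,15],0]]'

```text
time_s: 9.13
eef_pos: [0.507, -0.136, 0.2809]
orientation: [0.695, 0.719, 0.0, 0.0]
wrist_force: [0.3, 0.0, -0.2]
opening: 0.003
```

Run:
```python
from h import *
i,d=cam('scene')
go(-30,-118,105)
```

```text
t 9.18 feeder xy [ -87.  -115.9] tipz 108.0 toolx deg in feeder 90.3 F [-0.4  -0.03 -0.15] open 0.0
shift [-2.4 57.   3. ] turn 0.005
```

Emit:
drive_tool --motion '[[[-1,5,1],0],[[-2,11,3],0],[[-2,17,4],0],[[-2,23,5],0],[[-2,29,5],0]]'

```text
time_s: 9.6
eef_pos: [0.5367, -0.137, 0.2754]
orientation: [0.695, 0.719, -0.0, -0.0]
wrist_force: [-0.4, -0.2, -0.5]
opening: -0.003
```

Emit:
drive_tool --motion '[[[0,5,0],0],[[0,10,0],0],[[0,15,0],0],[[0,20,0],0],[[0,25,0],0]]'

```text
time_s: 10.02
eef_pos: [0.5615, -0.1361, 0.2757]
orientation: [0.695, 0.719, 0.0, 0.0]
wrist_force: [-0.3, 0.7, 0.9]
opening: -0.004
```

Run:
```python
from h import *
i,d=cam('scene')
go(-20,-118,105)
c=cv2.resize(i[150:350,150:410],None,fx=3,fy=3,interpolation=cv2.INTER_CUBIC); cv2.imwrite('pics/sc9.png',c[:,:,::-1])
```

```text
t 10.07 feeder xy [ -32.  -117.6] tipz 102.7 toolx deg in feeder 90.31 F [-0.95  1.03 -0.11] open 0.0
shift [-0.4 12.  -2.3] turn 0.005
```

View pics/sc9.png

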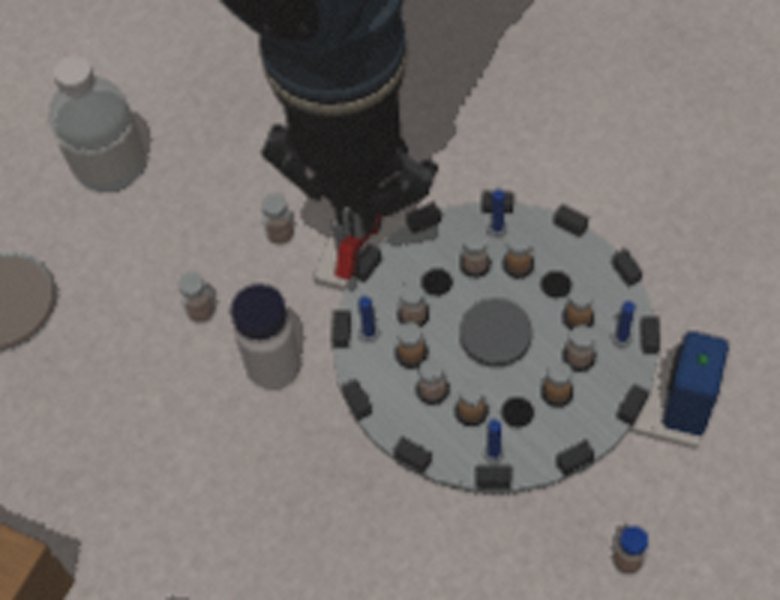

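Pawl is about halfway down, leaning on the fingertip. Continuing.

Emit:
drive_tool --motion '[[[0,4,0],0],[[0,8,0],0],[[0,12,0],0],[[0,16,0],0],[[0,18,0],0]]'

```text
time_s: 10.48
eef_pos: [0.5795, -0.1355, 0.2757]
orientation: [0.695, 0.719, 0.0, 0.0]
wrist_force: [-0.7, 0.1, -1.0]
opening: 0.003
```

Run:
```python
from h import *
i,d=cam('scene')
go(-20,-118,105)
c=cv2.resize(i[150:350,150:410],None,fx=3,fy=3,interpolation=cv2.INTER_CUBIC); cv2.imwrite('pics/sc10.png',c[:,:,::-1])
```

```text
t 10.53 feeder xy [ -14.5 -117.5] tipz 102.7 toolx deg in feeder 90.3 F [-0.72  0.38  0.27] open -0.0
shift [-0.4 -5.5 -2.3] turn 0.005
```

View pics/sc10.png

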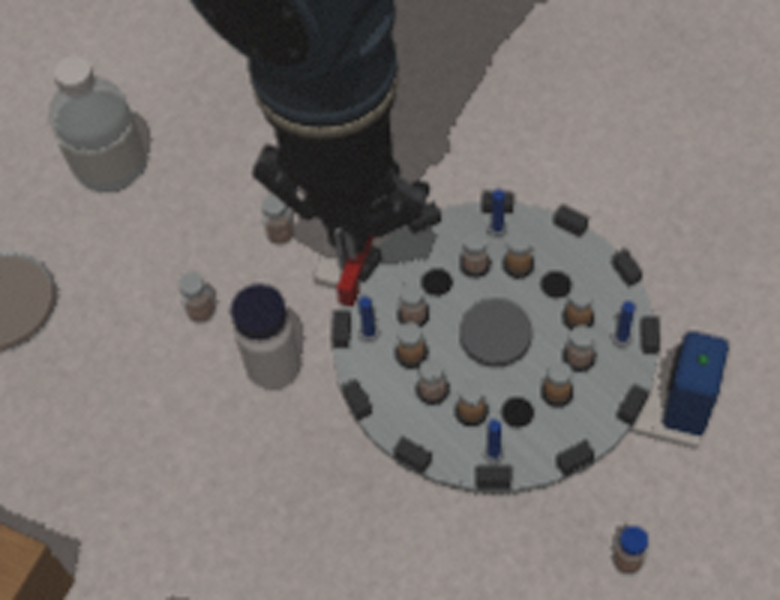

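The pawl has dropped (nose at about (348,293), as at the start). Lifting away slowly and checking.

Emit:
drive_tool --motion '[[[0,0,-10],0],[[0,0,-30],0],[[0,0,-55],0],[[0,0,-80],0],[[0,0,-100],0]]'

```text
time_s: 10.95
eef_pos: [0.5787, -0.1355, 0.3785]
orientation: [0.695, 0.719, 0.0, 0.001]
wrist_force: [0.7, -0.2, 0.7]
opening: 0.001
```

Emit:
drive_tool --motion '[[[0,-25,-10],0],[[0,-60,-20],0],[[0,-95,-20],0],[[0,-130,-20],0],[[0,-140,-20],0]]'

```text
time_s: 11.37
eef_pos: [0.4352, -0.1401, 0.3969]
orientation: [0.695, 0.719, -0.0, 0.0]
wrist_force: [-0.5, -0.5, 0.2]
opening: -0.003
```

Run:
```python
from h import *
T0=load('top'); img0,P0=cloud('top')
z=[]
wheel('scene'); wheel('top'); st()
for n in ('scene','top'):
    img,P=cloud(n); hsv=cv2.cvtColor(img,cv2.COLOR_RGB2HSV)
    m=((hsv[...,0]<8)|(hsv[...,0]>172))&(hsv[...,1]>120)
    q=P[m]; f=np.array([[*w2f(p),p[2]*1000] for p in q if np.isfinite(p).all()]); f=f[(abs(f[:,1]+118)<25)&(f[:,0]>-140)&(f[:,0]<40)]
    for a in range(-75,20,10):
        w=f[(f[:,0]>=a)&(f[:,0]<a+10)]
        if len(w): print(n,a,len(w),'z max/med',w[:,2].max().round(0),np.median(w[:,2]).round(1))
i=load('scene')[0]; c=cv2.resize(i[150:350,150:410],None,fx=3,fy=3,interpolation=cv2.INTER_CUBIC); cv2.imwrite('pics/sc11.png',c[:,:,::-1])
i=load('top')[0]; cv2.imwrite('pics/t11.png',i[:,:,::-1])
```

```text
scene peg 10 r 96.3 ang -164.5 rel -29.5
scene peg 1 r 92.4 ang -163.5 rel -28.5
scene peg 14 r 97.4 ang -73.9 rel -28.9
scene peg 16 r 95.8 ang 104.2 rel -30.8
scene peg 19 r 98.3 ang 14.6 rel -30.4
teeth phase (0=engage, mod30) -0.17 0.67 657
top peg 13 r 97.2 ang 14.6 rel -30.4
top peg 14 r 97.1 ang -74.9 rel -29.9
top peg 11 r 96.0 ang 105.4 rel -29.6
top peg 13 r 96.8 ang -165.1 rel -30.1
teeth phase (0=engage, mod30) 0.02 0.73 748
t 11.47 feeder xy [-156.9 -118.3] tipz 224.1 toolx deg in feeder 90.24 F [ 2.08 -0.    1.21] open 0.0
scene -65 6 z max/med 84.0 81.7
scene -55 34 z max/med 127.0 79.1
scene -45 48 z max/med 136.0 127.0
scene -35 22 z max/med 82.0 78.5
scene -25 19 z max/med 81.0 77.0
scene -15 21 z max/med 81.0 78.2
scene -5 27 z max/med 80.0 75.9
scene 5 27 z max/med 81.0 66.7
top -65 31 z max/med 94.0 80.9
top -55 30 z max/med 132.0 108.0
top -45 41 z max/med 135.0 129.9
top -35 24 z max/med 80.0 77.3
top -25 25 z max/med 81.0 76.0
top -15 29 z max/med 82.0 76.4
top -5 24 z max/med 82.0 77.6
top 5 6 z max/med 78.0 76.3
```

View pics/sc11.png

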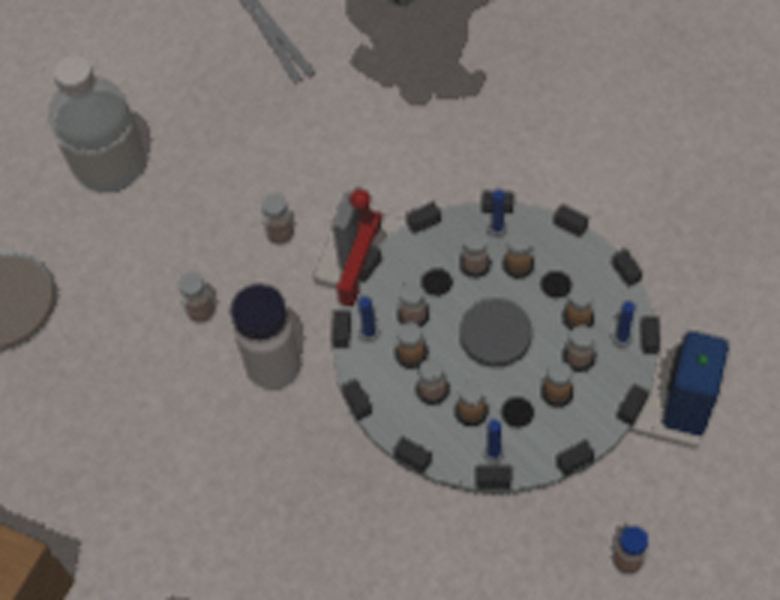

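View pics/t11.png

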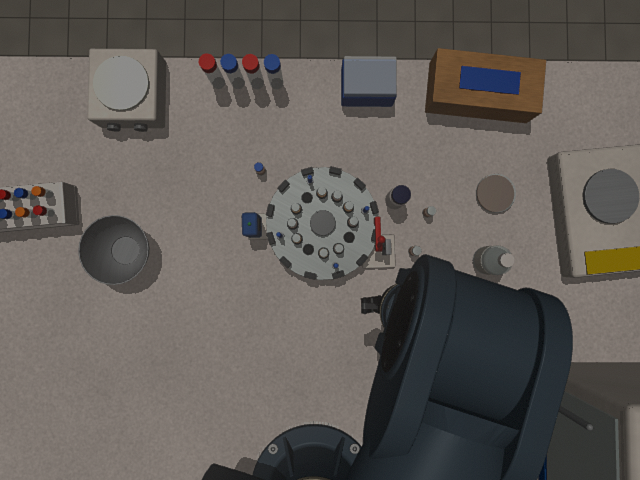

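The arm of the pawl is level with its top at 77 mm, so it is engaged. The wheel is at -30° and the loose items look unmoved. Handing in.

```bash
python3 -c "
from h import *
print(robot.finish_job()); st()"
```

```text
the job is handed in; nothing more can be done
None
the job is handed in; nothing more can be done
```

The wheel is back one notch and the pawl is down in the gap. I handed the job in at about 11.5 s of robot time.

**What I did:** With the closed fingertip I pushed the stalk back until the pawl fell open and stayed there. I then pushed peg1 clockwise in small steps, checking the wheel in the camera as I went. Last, I tipped the upright pawl forward and it dropped by itself, and I lifted clear.

**Last checks, before handing in:**
- **Wheel:** the top camera gave peg angles of -29.6° to -30.4°, averaging -30.0°, and the teeth are centred on the pawl to about 0.2°. The scene camera's pegs were more scattered, at about -28.5° to -30.8°. All of this is well within the ±0.08 rad fit.
- **Pawl:** the arm is level with its top at about 77 mm, the height given for fully engaged. The knob and nose stand where they were at the start.
- **Forces:** the wrist force readings stayed at a few newtons. The largest, about 8 N sideways, came when a fast move through free air stopped; nothing was touched.
- **Loose items:** those around the wheel look unmoved in the before and after pictures. The arm hid the tweezers in the last top view, but the scene view shows one end of them in place. I compared these by eye and did not measure them.

After the hand-in I could read nothing more, so I did not check the state in the second that follows it.

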